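# Scrub the specimen jars, shelve and close them

### The arm

A 7-joint arm with a two-finger parallel gripper is mounted at the origin on the work surface. World frame = base frame: x ahead of the robot, y to its left, z up, the work surface at z = 0. Lengths are in m, angles in rad, forces in N, time in s.
With the tool pointing down it reaches from about 0.425 to 0.825 m from the base axis. Payload 3.6 kg.
Tool frame: the origin (TCP) lies midway between the tips of the shut fingers; the grasp point (between the pads) lies 19 mm behind it (ctrl.grasp_offset is the z of the grasp point in the tool frame, in m); z points along the fingers, y is the line along which they close (so a half turn about z gives the same grasp; the last joint's range is limited). The gripper opens to 93 mm and grips with 3 to 60 N. Pads are 15 mm wide; open, the fingers measure 128 mm over their backs; the gripper's body (75 mm by 188 mm) begins 65 mm behind the grasp point.
Start: joints at [1.085, 0.615, -0.013, 1.423, 0.008, 1.103, -0.04], TCP at [0.288, -0.582, 0.219] pointing down, gripper open.
Joint ranges: [-3.12, 3.12], [-0.3, 2.06], [-1.34, 1.32], [0.26, 2.42], [-1.36, 4.5], [0.01, 1.98], [-2.84, 2.84]. Speed limits (rad/s): [2.79, 2.79, 3.14, 3.14, 3.14, 3.14, 3.14].

### API

Orientations are given as a unit quaternion [x, y, z, w].
In Python, from station import ctrl gives the robot as it stands.
- The arm moves only by the shell command python3 -m jog 'ROWS' [FORCE]. ROWS is JSON, a list of rows, each a list of 7 numbers: the shift along the tool's x, y, z as a fraction of full scale, then the turn, a rotation vector about the tool's x, y, z as a fraction of full scale, then the opening, from 0 (shut) to 1 (fully open). A call has 1 to 12 rows; each row shifts and turns the commanded pose from where the row before left it, along the tool's axes as they then stand; what a row does not reach is not made up. Full scale, the value 1, is 4 cm for a shift and 0.1 rad for a turn. A row lasts 1/8 s, in which the tool goes at most 62.5 mm and 10.7 degrees, less where a joint would pass 70% of its speed; a pose out of reach is approached as far as the arm can. A call with a number of a shift or a turn outside -1 to 1 is refused whole. A call with a gripper value outside its range is refused whole. The fingers move at their own pace and stop on an object; FORCE is the grip in N (left out, the last holds). Time passes only in rows, so rows that do not move let the fingers close. It gives the time, the measured TCP pose, the force, the opening and the grip force at its end, in the units of the state.
- ctrl.sense(): the state, without advancing time (a new reading comes with each control period).
- ctrl.grab_frame(name): name is "scene" or "top" or "wrist"; returns a dict with "color" (384x512x3 uint8, red, green, blue), "camera_matrix" (3x3 intrinsics, pixels), "R" (3x3) and "t" (3): a world point X has camera coordinates R X + t. Camera axes: x right, y down, z forward; pixel columns grow to the right and rows downward; lengths in m; the calibration is good to about 2 mm. A picture is of the moment at which its call begins. There is no depth.
- ctrl.hand_in(): hands the job in; it is judged then, once.
The state is a dict: "clock": time; "joints": joint angles; "dq": joint speeds; "tau": joint torques, N m; "ee_pos": TCP position; "eef_rot": TCP orientation; "contact_force": force on the tool from outside, world axes, zero at the start; "moment": the same for the moment, N m; "finger_gap": finger opening in m; "grip_force": force on a finger pad.
Only numpy, scipy, OpenCV 4.12 (cv2) and the standard library are available. Lean on these libraries where they do the work, as an engineer would, in place of code of your own. Each camera call takes 0.05 s, during which the arm holds its last target. There are 200 camera calls.

### The job

Scrub the open jars with the long brush from the steel pot, the white jar first, then the yellow, then the blue (one colour may be missing): in each, push the brush down to the bottom, draw its lower end up to the jar's mouth, and push it down to the bottom again. In the end the brush stands in its pot again, and the jars stand upright in a row on the low shelf, one centred on each round mark, filling the marks without gaps from the end with the red stop, each closed with the lid of its own colour. Leave the fossil block, the closed glue jar and the steel air scribe where they are.

Things in the scene. Friction and masses are not known exactly. Their poses are not given: they have to be found in the camera images.
- brush: long bottle brush, loose, 90 g, 210 mm long, at the start upright on its lower end in the pot (lower end 6 mm above the table): rigid green and grey bristle head, 38 mm across, over the lowest 66 mm; thin steel stem; round wooden handle, 18 mm across, 112 to 210 mm above the lower end. Origin: centre of the flat lower end; z towards the handle.
- brush_tip (a point): centre of the brush's flat lower end (the same point as the brush's origin)
- pot: fixed open steel pot for the brush: outer diameter 68 mm, inner diameter 62 mm, 80 mm high, inner floor 6 mm above the table. Origin: centre of its underside, on the table.
- shelf: fixed low grey shelf: board 170 mm deep (its x), 310 mm long (its y), upper face 60 mm above the table. A red stop 35 mm high stands across its +y end, its face 143 mm from the middle. Three round white marks with black borders, 72 mm across, 85 mm apart, lie in a row along its middle. Origin: below the board's centre, on the table; -x is its front.
- mark1 (a point): centre of the round mark next to the red stop, on the board's upper face (shelf y = +85 mm, 60 mm above the table)
- mark2 (a point): centre of the middle round mark (shelf y = 0)
- mark3 (a point): centre of the round mark farthest from the red stop (shelf y = -85 mm)
- jar_white: open white plastic jar, loose, without a lid: outer diameter 60 mm, height 100 mm, inner diameter 53 mm, inner floor 5 mm above its underside, about 110 g. Origin: centre of its underside; z up along its axis. May be absent (its lid is then not needed).
- jar_yellow: open yellow plastic jar, loose, without a lid: outer diameter 60 mm, height 100 mm, inner diameter 53 mm, inner floor 5 mm above its underside, about 110 g. Origin: centre of its underside; z up along its axis. May be absent (its lid is then not needed).
- jar_blue: open blue plastic jar, loose, without a lid: outer diameter 60 mm, height 100 mm, inner diameter 53 mm, inner floor 5 mm above its underside, about 110 g. Origin: centre of its underside; z up along its axis. May be absent (its lid is then not needed).
- lid_white: loose white plastic lid of the white jar, 35 g, lying ready on its plug, knob up: plug 44 mm across and 8 mm high below, disc 60 mm across and 6 mm thick, on it a round knob 20 mm across and 20 mm high. The plug drops into a jar's mouth (4.5 mm play all round) and the disc rests on the rim. Origin: centre of the plug's underside (92 mm above the jar's underside when closed); z up.
- lid_yellow: loose yellow plastic lid of the yellow jar, 35 g, lying ready on its plug, knob up: plug 44 mm across and 8 mm high below, disc 60 mm across and 6 mm thick, on it a round knob 20 mm across and 20 mm high. The plug drops into a jar's mouth (4.5 mm play all round) and the disc rests on the rim. Origin: centre of the plug's underside (92 mm above the jar's underside when closed); z up.
- lid_blue: loose blue plastic lid of the blue jar, 35 g, lying ready on its plug, knob up: plug 44 mm across and 8 mm high below, disc 60 mm across and 6 mm thick, on it a round knob 20 mm across and 20 mm high. The plug drops into a jar's mouth (4.5 mm play all round) and the disc rests on the rim. Origin: centre of the plug's underside (92 mm above the jar's underside when closed); z up.
- fossil: bystander: grey stone block with a brown spiral fossil, 90 x 70 x 55 mm, loose. Origin: centre of its underside.
- glue_jar: bystander: closed white jar with a white lid, 64 mm in diameter, 100 mm high, loose. Origin: centre of its underside.
- scribe: bystander: steel air scribe (engraving pen) lying on the bench, 140 mm long along its x, 17 mm high, loose. Origin: on the table below its middle.

How it is judged:
By the outcome, as a careful person would: the job done as asked, in the order asked, and still so for the second after the job is handed in, with the robot touching nothing.
Of jar_white, jar_yellow, jar_blue only 2 to 3 are there at a start; the rules pass over those that are not, and their reading is None.
At some moment in a run one of jar_white, jar_yellow, jar_blue may be knocked a few centimetres aside while the robot is not near it.
It also fails if it takes over 210 s, if anything falls off the work surface, if the arm or the gripper's body presses on something with over 40 N, if the wrist force passes 120 N, or if a joint passes its speed limit or range.

## Working session

There is one attempt and no reset: what is moved stays moved. The work goes in short steps, Python scripts to look and compute and a shell command to move; the robot and the scene stay as the last step left them, time stands still between calls to the robot, and variables do not carry over. Pictures are saved under pics/ and viewed, at most 14 in all, crops included, and the job is handed in when it is done.

```bash
ls; mkdir -p pics; cat > h.py <<'E'
import numpy as np, cv2, json
from station import ctrl
def grab(n, save=None):
    f=ctrl.grab_frame(n)
    if save: cv2.imwrite('pics/'+save, f['color'][:,:,::-1])
    return f
def ray(f,u,v,z):
    K=np.array(f['camera_matrix']);R=np.array(f['R']);t=np.array(f['t'])
    d=R.T@np.linalg.solve(K,[u,v,1.]);c=-R.T@t
    return c+d*(z-c[2])/d[2]
def proj(f,X):
    p=np.array(f['camera_matrix'])@(np.array(f['R'])@np.array(X)+np.array(f['t']))
    return p[:2]/p[2]
E
python3 - <<'E'
from h import *
for n in('scene','top','wrist'):
    f=grab(n,n+'0.png'); print(n,(-np.array(f['R']).T@np.array(f['t'])).round(3),np.array(f['R']).round(2).tolist())
print(ctrl.sense(),ctrl.grasp_offset)
a=[cv2.imread(f'pics/{n}0.png') for n in('scene','top')]
E
```

```text
pics
scene [1.291 0.104 0.891] [[-0.12, 0.99, 0.0], [0.76, 0.1, -0.64], [-0.63, -0.08, -0.77]]
top [ 0.409 -0.004  1.106] [[0.0, -1.0, -0.01], [-0.99, -0.0, -0.17], [0.17, 0.01, -0.99]]
wrist [ 0.362 -0.546  0.383] [[0.44, -0.9, -0.0], [-0.86, -0.42, 0.29], [-0.26, -0.13, -0.96]]
{'clock': 0.15, 'joints': array([ 1.0844754 ,  0.61571972, -0.01264322,  1.42450366,  0.0081091 ,
        1.10344622, -0.0404139 ]), 'dq': array([ 0.00160991, -0.00274553,  0.00112948, -0.00419016,  0.00054642,
       -0.00014564,  0.00133284]), 'tau': array([-3.35342327e-05, -4.59351432e+01,  2.09237281e-01, -1.65942907e+01,
       -6.10216870e-02,  1.81667448e-02,  1.48214735e-04]), 'ee_pos': array([ 0.28821433, -0.58192561,  0.21774153]), 'eef_rot': array([ 9.73677666e-01,  2.27927129e-01, -2.36873408e-04, -9.85402757e-04]), 'contact_force': array([ 0.6173686 , -0.2166468 , -0.19695864]), 'moment': array([-0.02899301, -0.01370998, -0.01392375]), 'grip_force': 0.0, 'finger_gap': 0.09278641430456466} -0.0188
```

View pics/scene0.png

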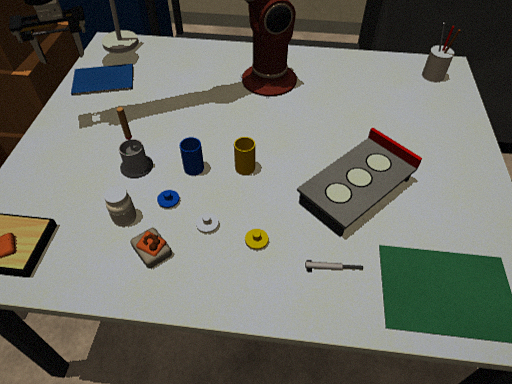

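View pics/top0.png

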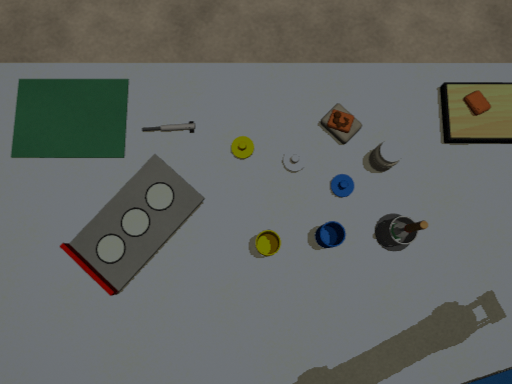

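White jar is absent. Scene view: pot (130,155) with brush, blue jar (191,155), yellow jar (245,155), lids blue (168,198), white (207,222), yellow (257,238), shelf on the right with red stop at its far end. Top view: yellow jar (268,243), blue (330,235), pot (400,232).

```bash
cat >> h.py <<'E'
RNG={'yellow':((18,110,60),(35,255,255)),'blue':((105,120,40),(125,255,255))}
def blobs(f,lo,hi,mn=25):
    m=cv2.inRange(cv2.cvtColor(f['color'],cv2.COLOR_RGB2HSV),lo,hi)
    n,l,s,c=cv2.connectedComponentsWithStats(m)
    return [(s[i],c[i],l==i) for i in range(1,n) if s[i][4]>=mn]
def bearing(f,mask):
    R=np.array(f['R']);c=-R.T@np.array(f['t'])
    v,u=np.nonzero(mask)
    P=np.stack([u,v,np.ones(len(u))]).astype(float)
    d=R.T@np.linalg.solve(np.array(f['camera_matrix']),P)
    a=np.unwrap(np.arctan2(d[1],d[0])); a=(a-np.median(a)+np.pi)%(2*np.pi)-np.pi+np.median(a)
    return c[:2],(a.min()+a.max())/2,(a.max()-a.min())
def cross(b1,b2):
    (c1,a1,_),(c2,a2,_)=b1,b2
    d1=[np.cos(a1),np.sin(a1)];d2=[np.cos(a2),np.sin(a2)]
    k=np.linalg.solve(np.array([d1,-np.array(d2)]).T,c2-c1)
    return c1+k[0]*np.array(d1)
E
python3 - <<'E'
from h import *
F={n:grab(n) for n in('scene','top')}
for c in RNG:
    for n,f in F.items():
        for s,ce,m in blobs(f,*RNG[c]):
            print(c,n,s.tolist(),ce.round(1),'z.011',ray(f,*ce,.011).round(3),'z.1',ray(f,*ce,.1).round(3),np.round(bearing(f,m)[2],3))
for n,f in F.items():
    print(n,'white')
    for s,ce,m in blobs(f,(0,0,150),(180,60,255),60):
        if s[4]<3000: print(s.tolist(),ce.round(1),ray(f,*ce,.06).round(4),ray(f,*ce,.011).round(4))
    print('brown')
    for s,ce,m in blobs(f,(5,100,50),(18,255,255),20):
        print(s.tolist(),ce.round(1),ray(f,*ce,.165).round(3),ray(f,*ce,.216).round(3))
    im=cv2.cvtColor(f['color'],cv2.COLOR_RGB2BGR)
top=cv2.cvtColor(F['top']['color'],cv2.COLOR_RGB2BGR)[120:280,220:450]
sc=cv2.cvtColor(F['scene']['color'],cv2.COLOR_RGB2BGR)[90:270,90:290]
cv2.imwrite('pics/c1.png',np.hstack([cv2.resize(top,(400,300)),cv2.resize(sc,(400,300))]))
E
```

```text
yellow scene [234, 137, 21, 37, 332] [242.4 153.8] z.011 [ 0.405 -0.04   0.011] z.1 [ 0.494 -0.025  0.1  ] 0.066
yellow scene [0, 214, 50, 56, 1547] [ 20.9 238.1] z.011 [ 0.778 -0.557  0.011] z.1 [ 0.83  -0.491  0.1  ] 0.184
yellow scene [245, 229, 24, 21, 371] [256.2 238.5] z.011 [0.705 0.039 0.011] z.1 [0.764 0.045 0.1  ] 0.1
yellow top [447, 90, 13, 4, 32] [452.   91.2] z.011 [ 0.86  -0.519  0.011] z.1 [ 0.824 -0.477  0.1  ] 0.036
yellow top [448, 98, 17, 6, 34] [455.9 100.7] z.011 [ 0.834 -0.528  0.011] z.1 [ 0.799 -0.485  0.1  ] 0.049
yellow top [449, 112, 63, 26, 1004] [481.5 126.9] z.011 [ 0.762 -0.589  0.011] z.1 [ 0.733 -0.542  0.1  ] 0.18
yellow top [231, 136, 23, 23, 404] [242.2 146.9] z.011 [0.706 0.039 0.011] z.1 [0.682 0.035 0.1  ] 0.195
yellow top [420, 223, 8, 5, 27] [423.7 224.9] z.011 [ 0.504 -0.422  0.011] z.1 [ 0.496 -0.388  0.1  ] 0.025
yellow top [255, 230, 26, 26, 473] [267.  243.2] z.011 [ 0.456 -0.026  0.011] z.1 [ 0.453 -0.024  0.1  ] 1.268
blue scene [71, 64, 61, 29, 1312] [102.   78.2] z.011 [ 0.083 -0.6    0.011] z.1 [ 0.205 -0.529  0.1  ] 0.164
blue scen
[... 1541 characters left out ...]
5] [ 0.616 -0.572  0.216]
[12, 219, 37, 5, 60] [ 32.7 220.8] [ 0.822 -0.438  0.165] [ 0.855 -0.4    0.216]
[18, 223, 13, 3, 23] [ 24.4 224.4] [ 0.833 -0.451  0.165] [ 0.866 -0.412  0.216]
[136, 230, 30, 27, 406] [150.1 243.3] [ 0.847 -0.169  0.165] [ 0.878 -0.149  0.216]
[0, 233, 15, 25, 295] [  6.2 244.3] [ 0.886 -0.465  0.165] [ 0.915 -0.425  0.216]
top white
brown
[465, 91, 26, 24, 374] [477.6 102. ] [ 0.771 -0.503  0.165] [ 0.751 -0.476  0.216]
[465, 103, 12, 13, 22] [470.6 110.6] [ 0.75  -0.486  0.165] [ 0.732 -0.459  0.216]
[327, 109, 27, 23, 351] [341.  120.2] [ 0.727 -0.191  0.165] [ 0.71  -0.181  0.216]
[420, 221, 8, 8, 36] [423.1 224.2] [ 0.492 -0.362  0.165] [ 0.488 -0.343  0.216]
```

View pics/c1.png

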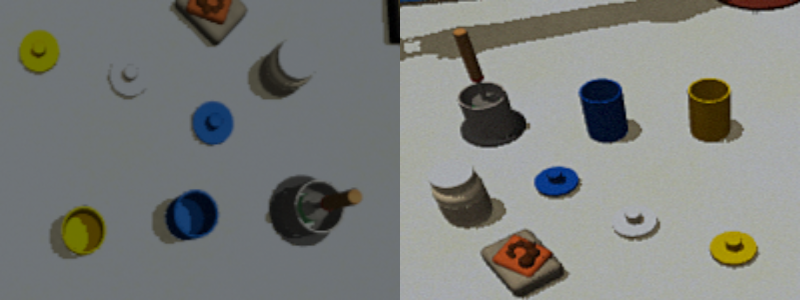

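The crop confirms: brush in its pot, open blue and yellow jars, three lids knob up, no white jar. Now I turn the tool to the shelf's direction and go above the brush.

```bash
cat >> h.py <<'E'
from scipy.spatial.transform import Rotation as Ro
def plan(p,psi=None):
    """rotvec units (tool, do first), then shift units in the turned frame"""
    s=ctrl.sense();R=Ro.from_quat(s['eef_rot']).as_matrix()
    if psi is None: psi=np.degrees(np.arctan2(R[1,1],R[0,1]))
    a=np.radians(psi);y=np.array([np.cos(a),np.sin(a),0]);z=np.array([0,0,-1.]);x=np.cross(y,z)
    T=np.stack([x,y,z],1)
    print('t',s['clock'],'psi',round(psi,1),'turn',(Ro.from_matrix(R.T@T).as_rotvec()/.1).round(2),'shift',(T.T@(np.array(p)-s['ee_pos'])/.04).round(2),'gap',round(s['finger_gap'],4),'tcp',s['ee_pos'].round(4))
E
python3 -m jog '[[0,0,-0.2,0,0,-1,1],[0,0,-0.2,0,0,-1,1],[0,0,-0.2,0,0,-1,1],[0,0,-0.2,0,0,-1,1],[0,0,-0.2,0,0,-1,1],[0,0,-0.2,0,0,-1,1],[0,0,-0.2,0,0,-1,1],[0,0,-0.2,0,0,-1,1],[0,0,-0.2,0,0,-1,1],[0,0,-0.2,0,0,-1,1],[0,0,0,0,0,-1,1],[0,0,0,0,0,-1,1]]' 40
python3 -m jog '[[0,0,0,0,0,-1,1],[0,0,0,0,0,-1,1],[0,0,0,0,0,-1,1],[0,0,0,0,0,-1,1],[0,0,0,0,0,-1,1],[0,0,0,0,0,-1,1],[0,0,0,0,0,-1,1],[0,0,0,0,0,-0.6,1],[0,0,0,0,0,0,1],[0,0,0,0,0,0,1]]'
python3 - <<'E'
from h import *
plan([.489,-.345,.28],48.8)
f=grab('top')
m=f['color'].min(2); print(m.max())
for s,ce,mk in blobs(f,(0,0,110),(180,80,255),60):
    if s[4]<3000: print(s.tolist(),ce.round(1),ray(f,*ce,.06).round(4),ray(f,*ce,.014).round(4))
E
```

```text
clock: 1.75
ee_pos: [0.2883, -0.5824, 0.2986]
eef_rot: [0.674, 0.739, 0.0, -0.0]
contact_force: [0.2, 0.4, 0.6]
finger_gap: 0.0932
grip_force: 0.0
clock: 3.0
ee_pos: [0.2884, -0.5824, 0.2985]
eef_rot: [0.354, 0.935, 0.0, -0.0]
contact_force: [-0.4, 0.1, -0.5]
finger_gap: 0.0932
grip_force: 0.0
t 3.0 psi 48.8 turn [ 0.   -0.   -0.04] shift [0.14 7.77 0.46] gap 0.0932 tcp [ 0.2884 -0.5824  0.2985]
113
[148, 184, 24, 25, 474] [159.3 195.9] [0.5685 0.2389 0.06  ] [0.5755 0.2496 0.014 ]
[123, 210, 25, 25, 487] [135.  221.8] [0.5049 0.2954 0.06  ] [0.5091 0.3086 0.014 ]
[98, 236, 25, 26, 501] [110.3 248.1] [0.4412 0.3517 0.06  ] [0.4426 0.3673 0.014 ]
```

```bash
python3 -m jog '[[0.14,0.97,0,0,0,0,1],[0,0.97,0,0,0,0,1],[0,0.97,0,0,0,0,1],[0,0.97,0,0,0,0,1],[0,0.97,0,0,0,0,1],[0,0.97,0,0,0,0,1],[0,0.97,0,0,0,0,1],[0,0.97,0.4,0,0,0,1],[0,0,0,0,0,0,1],[0,0,0,0,0,0,1]]'
python3 - <<'E'
from h import *
plan([.489,-.345,.28],48.8)
f=grab('wrist','w1.png')
print('tip at',proj(f,[.489,-.345,.216]),'bottom',proj(f,[.489,-.345,.118]))
for n in('scene','top'):
    f=grab(n)
    for s,ce,m in blobs(f,(5,100,50),(18,255,255),20): print(n,s.tolist(),ce.round(1),ray(f,*ce,.216).round(3)) if 110<ce[0]<130 or 415<ce[0]<430 else 0
E
```

```text
clock: 4.3
ee_pos: [0.4889, -0.3467, 0.2828]
eef_rot: [0.354, 0.935, -0.001, -0.0]
contact_force: [-0.3, -1.2, 0.1]
finger_gap: 0.0936
grip_force: 0.0
t 4.3 psi 48.8 turn [-0.01  0.   -0.04] shift [0.03 0.03 0.07] gap 0.0936 tcp [ 0.4889 -0.3467  0.2828]
tip at [254.47598147 199.18181919] bottom [253.98577558 174.0631096 ]
scene [117, 107, 6, 5, 20] [119.5 109. ] [ 0.489 -0.343  0.216]
top [420, 221, 8, 8, 42] [423.4 224.4] [ 0.487 -0.343  0.216]
```

View pics/w1.png

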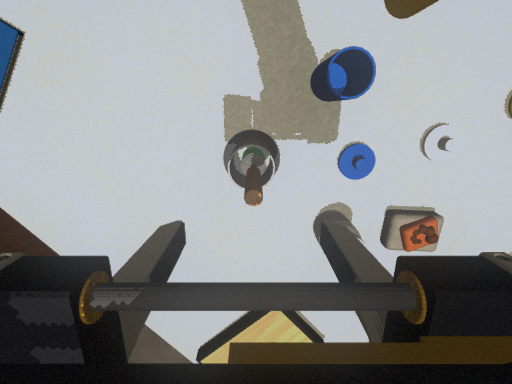

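Wrist view: handle end at (254,198), as predicted from (0.489,-0.345), pot rim around (252,159); fingers are centred in the closing direction.

```bash
python3 -m jog '[[0.03,0.03,0.9,0,0,0,1],[0,0,0.9,0,0,0,1],[0,0,0.9,0,0,0,1],[0,0,0.3,0,0,0,1],[0,0,0,0,0,0,1],[0,0,0,0,0,0,0],[0,0,0,0,0,0,0],[0,0,0,0,0,0,0],[0,0,0,0,0,0,0],[0,0,0,0,0,0,0],[0,0,0,0,0,0,0],[0,0,0,0,0,0,0]]' 40
python3 - <<'E'
from h import *
plan([.4765,-.174,.30],48.8)
E
```

```text
clock: 5.95
ee_pos: [0.4892, -0.3441, 0.1626]
eef_rot: [0.353, 0.936, 0.0, -0.0]
contact_force: [-1.1, 0.2, 1.1]
finger_gap: 0.0276
grip_force: 0.0
t 5.95 psi 48.8 turn [ 0.   -0.   -0.03] shift [ 3.04  2.99 -3.43] gap 0.0276 tcp [ 0.4892 -0.3441  0.1626]
```

```bash
python3 -m jog '[[0,0,0,0,0,0,0],[0,0,0,0,0,0,0],[0,0,0,0,0,0,0],[0,0,0,0,0,0,0]]' 40
python3 -m jog '[[0,0,-0.5,0,0,0,0],[0,0,-0.8,0,0,0,0],[0,0,-0.8,0,0,0,0],[0,0,-0.8,0,0,0,0],[0,0,-0.6,0,0,0,0],[0,0,0,0,0,0,0],[0,0,0,0,0,0,0]]' 40
python3 - <<'E'
from h import *
plan([.4535,-.024,.303],48.8)
F={n:grab(n) for n in('scene','top')}
f=grab('wrist','w2.png')
o=[F[n]['color'][:,:,::-1] for n in F]
cv2.imwrite('pics/c2.png',np.hstack([cv2.resize(o[0][60:240,90:290],(400,360)),cv2.resize(o[1][150:280,220:450],(400,360))]))
E
```

```text
clock: 6.45
ee_pos: [0.4891, -0.344, 0.1625]
eef_rot: [0.353, 0.936, 0.0, -0.0]
contact_force: [-0.9, 0.3, -1.4]
finger_gap: 0.0177
grip_force: 40.0
clock: 7.32
ee_pos: [0.4885, -0.3438, 0.3013]
eef_rot: [0.353, 0.936, 0.0, -0.001]
contact_force: [0.0, 0.4, -1.6]
finger_gap: 0.0175
grip_force: 40.0
t 7.325 psi 48.8 turn [-0.01 -0.02 -0.03] shift [ 5.92  5.44 -0.04] gap 0.0175 tcp [ 0.4885 -0.3438  0.3013]
```

View pics/c2.png

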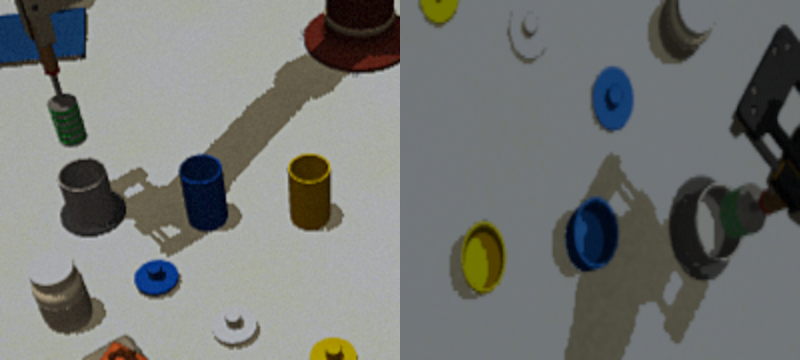

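The brush hangs straight in the gripper, lifted clear of the pot; both jars are still in place. Measure jar rims.

```bash
cat >> h.py <<'E'
WIDE={'yellow':((17,90,35),(36,255,255)),'blue':((102,100,25),(128,255,255))}
def rim(f,c,guess,z=.1,r=.03,rng=None,box=.075):
    """circle centre on plane z: bearing middle, and far edge minus r"""
    K=np.array(f['camera_matrix']);R=np.array(f['R']);cam=-R.T@np.array(f['t'])
    m=cv2.inRange(cv2.cvtColor(f['color'],cv2.COLOR_RGB2HSV),*(rng or WIDE[c]))
    n,l,s,_=cv2.connectedComponentsWithStats(m)
    m=np.isin(l,[i for i in range(1,n) if s[i][4]>=8])
    v,u=np.nonzero(m)
    d=R.T@np.linalg.solve(K,np.stack([u,v,np.ones(len(u))]).astype(float))
    P=(cam[:,None]+d*((z-cam[2])/d[2]))[:2].T
    P=P[np.hypot(*(P-guess).T)<box]
    e=np.array(guess)-cam[:2];e/=np.hypot(*e);q=np.array([-e[1],e[0]])
    a=(P-cam[:2])@e;b=(P-cam[:2])@q
    far=a.max()-r; near=a[ (np.abs(b-(b.min()+b.max())/2)<.01)].min()
    return (cam[:2]+e*far+q*(b.min()+b.max())/2).round(4),'width',round(np.ptp(b),4),'near',round(far-near,3)
E
python3 - <<'E'
from h import *
for n in('scene','top'):
    f=grab(n)
    for c,g in (('yellow',(.4535,-.024)),('blue',(.475,-.172))): print(n,c,rim(f,c,g))
f=grab('scene')
E
```

```text
scene yellow (array([ 0.4564, -0.0261]), 'width', np.float64(0.056), 'near', np.float64(0.069))
scene blue (array([ 0.4751, -0.1752]), 'width', np.float64(0.0565), 'near', np.float64(0.075))
top yellow (array([ 0.4542, -0.0248]), 'width', np.float64(0.0597), 'near', np.float64(0.029))
top blue (array([ 0.4756, -0.1748]), 'width', np.float64(0.0582), 'near', np.float64(0.04))
```

```bash
python3 -m jog '[[0.7,0.6,0,0,0,0,0],[0.75,0.7,0,0,0,0,0],[0.75,0.7,0,0,0,0,0],[0.75,0.7,0,0,0,0,0],[0.75,0.7,0,0,0,0,0],[0.75,0.7,0,0,0,0,0],[0.75,0.7,0,0,0,0,0],[0.75,0.65,0,0,0,0,0],[0,0,0,0,0,0,0],[0,0,0,0,0,0,0],[0,0,0,0,0,0,0]]' 40
python3 - <<'E'
from h import *
plan([.455,-.0255,.303],48.8)
for n in('scene','top'):
    f=grab(n,n+'3.png'); print(n,'expected tip px',proj(f,[.455,-.0255,.147]).round(1), rim(f,'yellow',(.455,-.0255)))
    b=[(s.tolist(),c.round(1),ray(f,*c,.18).round(4)) for s,c,m in blobs(f,(40,60,20),(90,255,255),15) if s[4]<1500]; print(b)
o=[cv2.imread('pics/%s3.png'%n) for n in('scene','top')]
cv2.imwrite('pics/c3.png',np.hstack([cv2.resize(o[0][80:200,190:310],(400,400)),cv2.resize(o[1][180:280,210:310],(400,400))]))
E
```

```text
clock: 9.0
ee_pos: [0.4547, -0.0246, 0.3025]
eef_rot: [0.354, 0.935, -0.0, -0.0]
contact_force: [-0.3, 0.3, -1.6]
finger_gap: 0.0174
grip_force: 40.0
t 9.0 psi 48.8 turn [-0.01 -0.   -0.05] shift [-0.02 -0.01 -0.01] gap 0.0174 tcp [ 0.4547 -0.0246  0.3025]
scene expected tip px [244.1 131.1] (array([ 0.4563, -0.0252]), 'width', np.float64(0.0578), 'near', np.float64(0.073))
[([237, 114, 15, 20, 186], array([244.6, 124.1]), array([ 0.465 , -0.0222,  0.18  ]))]Traceback (most recent call last):
  File "<stdin>", line 4, in <module>
  File "h.py", line 52, in rim
    far=a.max()-r; near=a[ (np.abs(b-(b.min()+b.max())/2)<.01)].min()
        ~~~~~^^
    return umr_maximum(a, axis, None, out, keepdims, initial, where)
ValueError: zero-size array to reduction operation maximum which has no identity
```

```bash
python3 -m jog '[[0,0,0.5,0,0,0,0],[0,0,0.6,0,0,0,0],[0,0,0.6,0,0,0,0],[0,0,0.6,0,0,0,0],[0,0,0.6,0,0,0,0],[0,0,0.45,0,0,0,0],[0,0,0.1,0,0,0,0],[0,0,0,0,0,0,0],[0,0,0,0,0,0,0]]' 40
python3 -m jog '[[0,0,0.03,0,0,0,0],[0,0,0,0,0,0,0],[0,0,0,0,0,0,0]]' 40
python3 -c "
from h import *
plan([.455,-.0255,.1615],48.8);f=grab('scene');print(rim(f,'yellow',(.455,-.0255)),rim(f,'blue',(.4755,-.175)))"
```

```text
clock: 10.22
ee_pos: [0.4553, -0.0233, 0.1654]
eef_rot: [0.353, 0.936, 0.0, 0.001]
contact_force: [0.7, 0.4, -0.8]
finger_gap: 0.0174
grip_force: 40.0
clock: 10.6
ee_pos: [0.4547, -0.0232, 0.1636]
eef_rot: [0.353, 0.936, 0.0, 0.0]
contact_force: [0.2, 0.5, -0.8]
finger_gap: 0.0173
grip_force: 40.0
t 10.6 psi 48.8 turn [ 0.    0.   -0.03] shift [-0.04 -0.04  0.05] gap 0.0173 tcp [ 0.4547 -0.0232  0.1636]
(array([ 0.4563, -0.025 ]), 'width', np.float64(0.0581), 'near', np.float64(0.073)) (array([ 0.4754, -0.1762]), 'width', np.float64(0.0585), 'near', np.float64(0.075))
```

Push on the last 2 mm until contact shows.

```bash
python3 -m jog '[[-0.04,-0.04,0.05,0,0,0,0],[0,0,0.03,0,0,0,0],[0,0,0,0,0,0,0],[0,0,0,0,0,0,0]]' 40
python3 -m jog '[[0,0,0.04,0,0,0,0],[0,0,0,0,0,0,0],[0,0,0,0,0,0,0]]' 40
```

```text
clock: 11.15
ee_pos: [0.4552, -0.0254, 0.1614]
eef_rot: [0.353, 0.936, -0.0, 0.001]
contact_force: [-1.7, 0.6, 8.2]
finger_gap: 0.0172
grip_force: 40.0
clock: 11.52
ee_pos: [0.4555, -0.0254, 0.1613]
eef_rot: [0.353, 0.936, -0.001, 0.001]
contact_force: [-3.2, -0.5, 20.6]
finger_gap: 0.0177
grip_force: 40.0
```

```bash
python3 -m jog '[[0,0,-0.4,0,0,0,0],[0,0,-0.6,0,0,0,0],[0,0,-0.6,0,0,0,0],[0,0,-0.6,0,0,0,0],[0,0,-0.22,0,0,0,0],[0,0,0,0,0,0,0],[0,0,0,0,0,0,0]]' 40
python3 -c "
from h import *
plan([.455,-.0255,.2563],48.8);f=grab('scene');print(rim(f,'yellow',(.455,-.0255)))"
```

```text
clock: 12.4
ee_pos: [0.454, -0.0256, 0.2545]
eef_rot: [0.353, 0.936, -0.0, -0.001]
contact_force: [-0.5, -0.7, -0.8]
finger_gap: 0.0174
grip_force: 40.0
t 12.4 psi 48.8 turn [-0.01 -0.02 -0.03] shift [-0.02  0.02 -0.05] gap 0.0174 tcp [ 0.454  -0.0256  0.2545]
(array([ 0.4642, -0.0238]), 'width', np.float64(0.0582), 'near', np.float64(0.065))
```

```bash
python3 -m jog '[[0,0,-0.07,0,0,0,0],[0,0,0,0,0,0,0],[0,0,0,0,0,0,0]]' 40
python3 -m jog '[[0,0,0.4,0,0,0,0],[0,0,0.6,0,0,0,0],[0,0,0.6,0,0,0,0],[0,0,0.5,0,0,0,0],[0,0,0.25,0,0,0,0],[0,0,0.05,0,0,0,0],[0,0,0,0,0,0,0],[0,0,0,0,0,0,0]]' 40
```

```text
clock: 12.82
ee_pos: [0.4547, -0.0254, 0.2582]
eef_rot: [0.353, 0.936, 0.0, -0.0]
contact_force: [-0.1, 0.4, -0.8]
finger_gap: 0.0175
grip_force: 40.0
clock: 13.82
ee_pos: [0.4553, -0.0254, 0.1629]
eef_rot: [0.353, 0.936, 0.0, 0.001]
contact_force: [-0.3, -0.4, -0.4]
finger_gap: 0.0175
grip_force: 40.0
```

```bash
python3 -m jog '[[0,0,0.06,0,0,0,0],[0,0,0,0,0,0,0],[0,0,0,0,0,0,0]]' 40
```

```text
clock: 14.2
ee_pos: [0.4556, -0.0254, 0.1614]
eef_rot: [0.353, 0.936, 0.0, 0.001]
contact_force: [-1.8, -0.4, 8.0]
finger_gap: 0.0175
grip_force: 40.0
```

Contact again at 0.1614. Lift out and head for the blue jar.

```bash
python3 -m jog '[[0,0,-0.4,0,0,0,0],[0,0,-0.8,0,0,0,0],[0,0,-0.8,0,0,0,0],[0,0,-0.8,0,0,0,0],[0,0,-0.7,0,0,0,0],[0,0,-0.2,0,0,0,0],[0,0,0,0,0,0,0],[0,0,0,0,0,0,0]]' 40
python3 - <<'E'
from h import *
f=grab('scene');g=grab('top')
print(rim(f,'yellow',(.455,-.0255)),rim(f,'blue',(.4755,-.175)),rim(g,'blue',(.4755,-.175)))
plan([.4755,-.175,.304],48.8)
E
```

```text
clock: 15.2
ee_pos: [0.4539, -0.0256, 0.3067]
eef_rot: [0.353, 0.936, -0.0, -0.001]
contact_force: [0.3, -0.2, -0.8]
finger_gap: 0.0174
grip_force: 40.0
(array([ 0.4561, -0.0244]), 'width', np.float64(0.0594), 'near', np.float64(0.073)) (array([ 0.4754, -0.1762]), 'width', np.float64(0.0585), 'near', np.float64(0.075)) (array([ 0.4755, -0.1749]), 'width', np.float64(0.0586), 'near', np.float64(0.019))
t 15.3 psi 48.8 turn [-0.01 -0.02 -0.03] shift [-2.86 -2.46  0.07] gap 0.0176 tcp [ 0.4541 -0.0256  0.3068]
```

```bash
python3 -m jog '[[-0.7,-0.6,0,0,0,0,0],[-0.75,-0.65,0,0,0,0,0],[-0.75,-0.65,0,0,0,0,0],[-0.67,-0.57,0,0,0,0,0],[0,0,0,0,0,0,0],[0,0,0,0,0,0,0],[0,0,0,0,0,0,0]]' 40
python3 - <<'E'
from h import *
f=grab('scene')
print(rim(f,'yellow',(.455,-.0255)),rim(f,'blue',(.4755,-.175)),proj(f,[.4755,-.175,.148]).round(1))
print([(s.tolist()) for s,c,m in blobs(f,(40,60,20),(90,255,255),15) if s[4]<1500])
plan([.4755,-.175,.1615],48.8)
E
```

```text
clock: 16.18
ee_pos: [0.4757, -0.1737, 0.3079]
eef_rot: [0.352, 0.936, 0.0, -0.0]
contact_force: [-0.2, 0.5, -0.7]
finger_gap: 0.0172
grip_force: 40.0
(array([ 0.4521, -0.0248]), 'width', np.float64(0.0598), 'near', np.float64(0.077)) (array([ 0.4754, -0.1762]), 'width', np.float64(0.0585), 'near', np.float64(0.075)) [188.  131.2]
[[179, 112, 17, 21, 177]]
t 16.225 psi 48.8 turn [ 0. -0. -0.] shift [-0.01 -0.02  3.66] gap 0.0176 tcp [ 0.4757 -0.1739  0.308 ]
```

```bash
python3 -m jog '[[-0.02,-0.03,0.5,0,0,0,0],[0,0,0.6,0,0,0,0],[0,0,0.6,0,0,0,0],[0,0,0.6,0,0,0,0],[0,0,0.6,0,0,0,0],[0,0,0.5,0,0,0,0],[0,0,0.2,0,0,0,0],[0,0,0.05,0,0,0,0],[0,0,0,0,0,0,0],[0,0,0,0,0,0,0]]' 40
```

```text
clock: 17.48
ee_pos: [0.4759, -0.177, 0.1626]
eef_rot: [0.353, 0.936, 0.0, 0.001]
contact_force: [-0.2, -0.4, -0.8]
finger_gap: 0.0175
grip_force: 40.0
```

```bash
python3 -m jog '[[0,0,0.05,0,0,0,0],[0,0,0,0,0,0,0],[0,0,0,0,0,0,0]]' 40
```

```text
clock: 17.85
ee_pos: [0.4763, -0.1771, 0.1614]
eef_rot: [0.353, 0.936, -0.0, 0.001]
contact_force: [-1.2, 0.6, 7.4]
finger_gap: 0.0174
grip_force: 40.0
```

```bash
python3 -m jog '[[0,0.03,-0.4,0,0,0,0],[0,0,-0.6,0,0,0,0],[0,0,-0.6,0,0,0,0],[0,0,-0.6,0,0,0,0],[0,0,-0.25,0,0,0,0],[0,0,0,0,0,0,0],[0,0,0,0,0,0,0],[0,0,0,0,0,0,0]]' 40
```

```text
clock: 18.85
ee_pos: [0.4757, -0.1759, 0.2569]
eef_rot: [0.353, 0.936, 0.0, -0.001]
contact_force: [0.1, 0.5, -1.3]
finger_gap: 0.0173
grip_force: 40.0
```

```bash
python3 -m jog '[[0,0,-0.04,0,0,0,0],[0,0,0,0,0,0,0],[0,0,0,0,0,0,0]]' 40
python3 -m jog '[[0,0,0.4,0,0,0,0],[0,0,0.6,0,0,0,0],[0,0,0.6,0,0,0,0],[0,0,0.5,0,0,0,0],[0,0,0.25,0,0,0,0],[0,0,0.07,0,0,0,0],[0,0,0,0,0,0,0],[0,0,0,0,0,0,0]]' 40
```

```text
clock: 19.23
ee_pos: [0.4763, -0.176, 0.2594]
eef_rot: [0.353, 0.936, 0.0, -0.0]
contact_force: [-0.5, 0.0, -1.4]
finger_gap: 0.0171
grip_force: 40.0
clock: 20.23
ee_pos: [0.4768, -0.1761, 0.1634]
eef_rot: [0.353, 0.936, 0.0, 0.001]
contact_force: [-0.3, -0.2, -0.6]
finger_gap: 0.0179
grip_force: 40.0
```

```bash
python3 -m jog '[[0,0,0.05,0,0,0,0],[0,0,0,0,0,0,0],[0,0,0,0,0,0,0]]' 40
```

```text
clock: 20.6
ee_pos: [0.4769, -0.1762, 0.1614]
eef_rot: [0.353, 0.936, -0.0, 0.001]
contact_force: [-0.3, -0.7, 5.6]
finger_gap: 0.0175
grip_force: 40.0
```

```bash
python3 -m jog '[[0,0,-0.4,0,0,0,0],[0,0,-0.8,0,0,0,0],[0,0,-0.8,0,0,0,0],[0,0,-0.8,0,0,0,0],[0,0,-0.6,0,0,0,0],[0,0,-0.2,0,0,0,0],[0,0,0,0,0,0,0],[0,0,0,0,0,0,0]]' 40
python3 - <<'E'
from h import *
f=grab('scene');g=grab('top')
print(rim(f,'yellow',(.455,-.0255)),rim(g,'yellow',(.455,-.0255)),rim(f,'blue',(.4755,-.175)))
plan([.489,-.344,.304],48.8)
E
```

```text
clock: 21.6
ee_pos: [0.4755, -0.1759, 0.3033]
eef_rot: [0.353, 0.936, -0.0, -0.001]
contact_force: [0.6, -1.0, -1.2]
finger_gap: 0.0176
grip_force: 40.0
(array([ 0.4522, -0.0254]), 'width', np.float64(0.0586), 'near', np.float64(0.077)) (array([ 0.4539, -0.0253]), 'width', np.float64(0.0608), 'near', np.float64(0.03)) (array([ 0.4754, -0.1762]), 'width', np.float64(0.0585), 'near', np.float64(0.075))
t 21.7 psi 48.8 turn [-0.01 -0.02 -0.03] shift [-3.02 -2.94 -0.01] gap 0.0175 tcp [ 0.4757 -0.1759  0.3035]
```

```bash
python3 -m jog '[[-0.7,-0.65,0,0,0,0,0],[-0.75,-0.75,0,0,0,0,0],[-0.75,-0.75,0,0,0,0,0],[-0.75,-0.75,0,0,0,0,0],[-0.07,-0.04,0,0,0,0,0],[0,0,0,0,0,0,0],[0,0,0,0,0,0,0],[0,0,0,0,0,0,0]]' 40
python3 - <<'E'
from h import *
plan([.489,-.344,.1625],48.8)
f=grab('wrist','w4.png');f=grab('scene')
print(proj(f,[.489,-.344,.147]),[(s.tolist()) for s,c,m in blobs(f,(40,60,20),(90,255,255),15) if s[4]<1500])
E
```

```text
clock: 22.7
ee_pos: [0.4896, -0.3427, 0.305]
eef_rot: [0.352, 0.936, 0.0, 0.0]
contact_force: [0.8, -0.9, -1.5]
finger_gap: 0.0176
grip_force: 40.0
t 22.7 psi 48.8 turn [ 0.  0. -0.] shift [-0.01 -0.03  3.56] gap 0.0176 tcp [ 0.4896 -0.3427  0.305 ]
[125.60701037 129.5099438 ] [[114, 110, 19, 22, 186]]
```

View pics/w4.png

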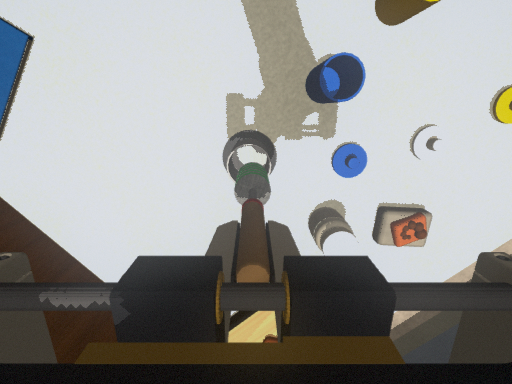

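Wrist view: brush head (253,180) hangs in line with the pot rim (250,157). Lower it where it stood.

```bash
python3 -m jog '[[-0.01,-0.03,0.5,0,0,0,0],[0,0,0.6,0,0,0,0],[0,0,0.6,0,0,0,0],[0,0,0.6,0,0,0,0],[0,0,0.6,0,0,0,0],[0,0,0.45,0,0,0,0],[0,0,0.14,0,0,0,0],[0,0,0.02,0,0,0,0],[0,0,0,0,0,0,0],[0,0,0,0,0,0,0]]' 40
python3 -m jog '[[0,0,0.03,0,0,0,0],[0,0,0,0,0,0,0],[0,0,0,0,0,0,0]]' 40
```

```text
clock: 24.05
ee_pos: [0.4892, -0.3454, 0.1651]
eef_rot: [0.353, 0.936, -0.0, 0.001]
contact_force: [-0.6, -0.2, 0.5]
finger_gap: 0.0175
grip_force: 40.0
clock: 24.42
ee_pos: [0.4888, -0.3452, 0.1631]
eef_rot: [0.353, 0.936, 0.0, 0.0]
contact_force: [-0.7, -0.2, -1.0]
finger_gap: 0.0175
grip_force: 40.0
```

```bash
python3 -m jog '[[0,0,0.03,0,0,0,0],[0,0,0,0,0,0,0],[0,0,0,0,0,0,0]]' 40
```

```text
clock: 24.8
ee_pos: [0.4889, -0.3454, 0.1625]
eef_rot: [0.353, 0.936, -0.0, 0.0]
contact_force: [-0.5, -0.8, 4.5]
finger_gap: 0.0176
grip_force: 40.0
```

```bash
python3 -m jog '[[0,0,0,0,0,0,0.1],[0,0,0,0,0,0,0.2],[0,0,0,0,0,0,0.4],[0,0,0,0,0,0,0.7],[0,0,0,0,0,0,1],[0,0,0,0,0,0,1],[0,0,0,0,0,0,1],[0,0,0,0,0,0,1]]' 40
python3 -m jog '[[0,0,-0.4,0,0,0,1],[0,0,-0.8,0,0,0,1],[0,0,-0.8,0,0,0,1],[0,0,-0.8,0,0,0,1],[0,0,0,0,0,0,1],[0,0,0,0,0,0,1]]'
python3 - <<'E'
from h import *
for n in('scene','top'):
    f=grab(n)
    print(n,rim(f,'yellow',(.455,-.0255)),rim(f,'blue',(.4755,-.175)))
    for s,ce,m in blobs(f,(5,100,50),(18,255,255),20): print(n,s.tolist(),ce.round(1),ray(f,*ce,.216).round(3)) if 110<ce[0]<130 or 415<ce[0]<430 else 0
plan([.455,-.0255,.28],48.8)
E
```

```text
clock: 25.8
ee_pos: [0.4887, -0.3452, 0.1619]
eef_rot: [0.353, 0.936, 0.0, 0.0]
contact_force: [-0.1, 1.7, -0.1]
finger_gap: 0.0739
grip_force: 0.0
clock: 26.55
ee_pos: [0.4883, -0.3451, 0.2736]
eef_rot: [0.353, 0.936, -0.0, -0.0]
contact_force: [-1.0, 0.4, 0.3]
finger_gap: 0.0927
grip_force: 0.0
scene (array([ 0.4564, -0.026 ]), 'width', np.float64(0.056), 'near', np.float64(0.073)) (array([ 0.4751, -0.1754]), 'width', np.float64(0.0569), 'near', np.float64(0.075))
scene [116, 107, 7, 5, 21] [119.1 109.2] [ 0.49  -0.344  0.216]
top (array([ 0.4541, -0.0248]), 'width', np.float64(0.0597), 'near', np.float64(0.029)) (array([ 0.4755, -0.1749]), 'width', np.float64(0.0586), 'near', np.float64(0.04))
top [420, 221, 8, 7, 43] [423.4 224. ] [ 0.488 -0.343  0.216]
t 26.65 psi 48.8 turn [-0.01 -0.02 -0.03] shift [ 5.88  5.47 -0.18] gap 0.0928 tcp [ 0.4879 -0.345   0.2727]
```

```bash
python3 -m jog '[[0.6,0.55,-0.2,0,0,0,1],[0.75,0.7,0,0,0,0,1],[0.75,0.7,0,0,0,0,1],[0.75,0.7,0,0,0,0,1],[0.75,0.7,0,0,0,0,1],[0.75,0.7,0,0,0,0,1],[0.75,0.7,0,0,0,0,1],[0.75,0.7,0,0,0,0,1],[0.03,0.02,0,0,0,0,1],[0,0,0,0,0,0,1],[0,0,0,0,0,0,1]]' 40
python3 - <<'E'
from h import *
f=grab('scene')
print(rim(f,'yellow',(.455,-.0255)),rim(f,'blue',(.4755,-.175)))
f=grab('wrist','w5.png');print(rim(f,'yellow',(.455,-.0255),box=.06))
plan([.455,-.0255,.056],48.8)
E
```

```text
clock: 28.02
ee_pos: [0.4567, -0.0272, 0.2814]
eef_rot: [0.354, 0.935, -0.0, -0.0]
contact_force: [1.1, -0.9, -0.0]
finger_gap: 0.093
grip_force: 0.0
(array([ 0.4563, -0.0251]), 'width', np.float64(0.058), 'near', np.float64(0.073)) (array([ 0.4754, -0.1762]), 'width', np.float64(0.0585), 'near', np.float64(0.075))
(array([ 0.4536, -0.0257]), 'width', np.float64(0.0589), 'near', np.float64(0.038))
t 28.125 psi 48.8 turn [-0.   -0.   -0.05] shift [ 0.06 -0.    5.64] gap 0.0928 tcp [ 0.4568 -0.0269  0.2815]
```

View pics/w5.png

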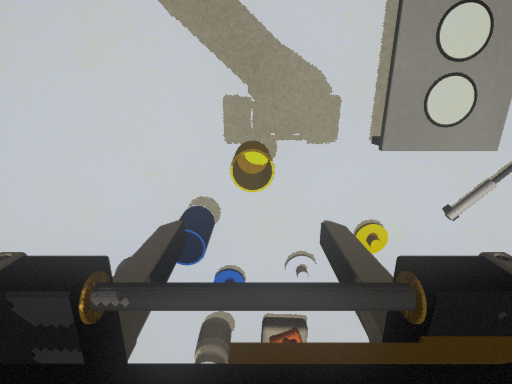

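Wrist view: yellow rim at (252,172) centred between the fingers, no obstacle where they descend.

```bash
python3 -m jog '[[0.06,0,0.8,0,0,0,1],[0,0,0.9,0,0,0,1],[0,0,0.9,0,0,0,1],[0,0,0.9,0,0,0,1],[0,0,0.9,0,0,0,1],[0,0,0.8,0,0,0,1],[0,0,0.4,0,0,0,1],[0,0,0,0,0,0,1],[0,0,0,0,0,0,0.4],[0,0,0,0,0,0,0.4],[0,0,0,0,0,0,0.4],[0,0,0,0,0,0,0.4]]' 25
python3 -m jog '[[0,0,0,0,0,0,0.4],[0,0,0,0,0,0,0.4],[0,0,0,0,0,0,0.4],[0,0,0,0,0,0,0.4]]' 25
```

```text
clock: 29.62
ee_pos: [0.4548, -0.0244, 0.0582]
eef_rot: [0.353, 0.936, -0.0, 0.0]
contact_force: [-0.2, -0.0, 3.1]
finger_gap: 0.0589
grip_force: 24.7
clock: 30.12
ee_pos: [0.4548, -0.0244, 0.0582]
eef_rot: [0.353, 0.936, -0.0, 0.0]
contact_force: [-0.5, -1.0, 6.2]
finger_gap: 0.0592
grip_force: 24.7
```

```bash
python3 -m jog '[[0,0,-0.4,0,0,0,0.4],[0,0,-0.8,0,0,0,0.4],[0,0,-0.8,0,0,0,0.4],[0,0,-0.8,0,0,0,0.4],[0,0,-0.6,0,0,0,0.4],[0,0,0,0,0,0,0.4]]' 25
python3 - <<'E'
from h import *
plan([.4398,.352,.198],48.8)
E
```

```text
clock: 30.88
ee_pos: [0.456, -0.0236, 0.1948]
eef_rot: [0.353, 0.936, 0.001, 0.002]
contact_force: [0.1, -0.0, -2.0]
finger_gap: 0.0594
grip_force: 24.7
t 30.875 psi 48.8 turn [ 0.03  0.03 -0.03] shift [ 6.49  6.8  -0.08] gap 0.0594 tcp [ 0.456  -0.0236  0.1948]
```

```bash
python3 -m jog '[[0.5,0.5,-0.1,0,0,0,0.4],[0.7,0.7,0,0,0,0,0.4],[0.75,0.8,0,0,0,0,0.4],[0.75,0.8,0,0,0,0,0.4],[0.75,0.8,0,0,0,0,0.4],[0.75,0.8,0,0,0,0,0.4],[0.75,0.8,0,0,0,0,0.4],[0.75,0.8,0,0,0,0,0.4],[0.6,0.6,0,0,0,0,0.4],[0.19,0.2,0,0,0,0,0.4],[0,0,0,0,0,0,0.4],[0,0,0,0,0,0,0.4]]' 25
python3 - <<'E'
from h import *
plan([.4398,.352,.118],48.8)
f=grab('scene');g=grab('top')
for s in (f,g):
  print([(b[0].tolist(),b[1].round(1),ray(s,*b[1],.06).round(4)) for b in blobs(s,(0,0,105 if s is g else 150),(180,80,255),60) if b[0][4]<1500], rim(s,'yellow',(.44,.352),z=.24))
E
```

```text
clock: 32.38
ee_pos: [0.4404, 0.3494, 0.1972]
eef_rot: [0.354, 0.935, -0.001, 0.0]
contact_force: [0.2, -0.1, -1.1]
finger_gap: 0.0591
grip_force: 24.7
t 32.375 psi 48.8 turn [-0.02  0.01 -0.05] shift [0.05 0.04 1.98] gap 0.0591 tcp [0.4404 0.3494 0.1972]
[([194, 25, 21, 8, 82], array([204.9,  28.1]), array([-0.226 , -0.2781,  0.06  ])), ([433, 46, 19, 12, 105], array([440.3,  52.3]), array([-0.1654,  0.6185,  0.06  ])), ([391, 90, 19, 11, 69], array([399.4,  95.3]), array([0.1184, 0.4422, 0.06  ])), ([387, 97, 15, 10, 62], array([393.3, 101.9]), array([0.1564, 0.4192, 0.06  ])), ([367, 157, 18, 13, 67], array([372.2, 163.7]), array([0.4477, 0.335 , 0.06  ])), ([348, 169, 23, 17, 298], array([358.8, 176.8]), array([0.5028, 0.2957, 0.06  ])), ([327, 184, 23, 18, 333], array([338.1, 192.6]), array([0.5665, 0.2392, 0.06  ])), ([306, 262, 36, 5, 82], array([321.9, 264.3]), array([0.7894, 0.2008, 0.06  ]))] (array([0.4263, 0.3628]), 'width', np.float64(0.0794), 'near', np.float64(0.091))
[([226, 0, 75, 20, 719], array([263. ,   5.6]), array([ 1.079, -0.015,  0.06 ])), ([299, 0, 27, 23, 293], array([313. ,   9.5]), array([ 1.0678, -0.147 ,  0.06  ])), ([343, 0, 35, 11, 206], array([359.1,   4. ]), array([ 1.0835, -0.2691,  0.06  ])), ([215, 14, 11, 15, 102], array([219.8,  19.9]), array([1.0379, 0.0988, 0.06  ])), ([205, 31, 32, 22, 321], array([219.7,  41.6]), array([0.9763, 0.0981, 0.06  ])), ([161, 47, 16, 13, 87], array([167.7,  53.2]), array([0.9438, 0.2326, 0.06  ])), ([147, 184, 25, 25, 486], array([159.3, 196. ]), array([0.5683, 0.239 , 0.06  ])), ([123, 210, 25, 25, 497], array([135. , 221.9]), array([0.5046, 0.2953, 0.06  ])), ([109, 236, 14, 21, 115], array([117.9, 244.4]), array([0.4501, 0.3338, 0.06  ]))] (array([0.4561, 0.3589]), 'width', np.float64(0.0676), 'near', np.float64(0.075))
```

```bash
python3 -m jog '[[0.05,0.04,0.5,0,0,0,0.4],[0,0,0.6,0,0,0,0.4],[0,0,0.5,0,0,0,0.4],[0,0,0.25,0,0,0,0.4],[0,0,0.05,0,0,0,0.4],[0,0,0,0,0,0,0.4],[0,0,0,0,0,0,0.4]]' 25
python3 -c "
from h import *
plan([.4398,.352,.118],48.8)"
```

```text
clock: 33.35
ee_pos: [0.4397, 0.3546, 0.1227]
eef_rot: [0.353, 0.936, 0.001, 0.0]
contact_force: [0.2, -0.3, -0.7]
finger_gap: 0.0593
grip_force: 24.7
t 33.35 psi 48.8 turn [ 0.02  0.   -0.03] shift [-0.04 -0.05  0.12] gap 0.0593 tcp [0.4397 0.3546 0.1227]
```

```bash
python3 -m jog '[[-0.04,-0.04,0.07,0,0,0,0.4],[0,0,0.03,0,0,0,0.4],[0,0,0,0,0,0,0.4],[0,0,0,0,0,0,0.4]]' 25
python3 -c "
from h import *
plan([.4398,.352,.118],48.8)"
```

```text
clock: 33.85
ee_pos: [0.4395, 0.3515, 0.1182]
eef_rot: [0.353, 0.936, -0.0, 0.0]
contact_force: [-0.1, -2.1, 4.9]
finger_gap: 0.0592
grip_force: 24.7
t 33.85 psi 48.8 turn [-0.01  0.01 -0.03] shift [0.   0.01 0.01] gap 0.0592 tcp [0.4395 0.3515 0.1182]
```

Contact on the shelf, at the expected height and spot. Release, rise, check.

```bash
python3 -m jog '[[0,0,0,0,0,0,0.7],[0,0,0,0,0,0,0.8],[0,0,0,0,0,0,1],[0,0,0,0,0,0,1],[0,0,0,0,0,0,1],[0,0,-0.5,0,0,0,1],[0,0,-0.8,0,0,0,1],[0,0,-0.8,0,0,0,1],[0,0,-0.8,0,0,0,1],[0,0,-0.8,0,0,0,1]]' 25
python3 -m jog '[[-0.6,-0.6,0,0,0,0,1],[-0.8,-0.8,0,0,0,0,1],[-0.8,-0.8,0,0,0,0,1],[-0.8,-0.8,0,0,0,0,1],[-0.8,-0.8,0,0,0,0,1],[-0.8,-0.8,0,0,0,0,1],[-0.8,-0.8,0,0,0,0,1],[-0.8,-0.8,0,0,0,0,1],[0,0,0,0,0,0,1]]' 25
python3 - <<'E'
from h import *
plan([.4755,-.175,.28],48.8)
o=[]
for n in('scene','top'):
    s=grab(n); o.append(s['color'][:,:,::-1])
    print(n,rim(s,'yellow',(.4398,.352),z=.16),rim(s,'blue',(.4755,-.175)))
cv2.imwrite('pics/c6.png',np.hstack([cv2.resize(o[0][100:240,290:430],(400,400)),cv2.resize(o[1][150:300,60:210],(400,400))]))
E
```

```text
clock: 35.1
ee_pos: [0.4394, 0.3519, 0.267]
eef_rot: [0.353, 0.936, 0.0, 0.0]
contact_force: [0.3, -0.4, -0.4]
finger_gap: 0.0928
grip_force: 0.0
clock: 36.22
ee_pos: [0.4618, -0.0024, 0.2655]
eef_rot: [0.357, 0.934, -0.001, 0.0]
contact_force: [0.1, 1.0, -0.1]
finger_gap: 0.093
grip_force: 0.0
t 36.225 psi 48.8 turn [-0.02  0.01 -0.11] shift [-3.1  -3.02 -0.36] gap 0.093 tcp [ 0.4618 -0.0024  0.2655]
scene (array([0.4382, 0.3499]), 'width', np.float64(0.0579), 'near', np.float64(0.076)) (array([ 0.4754, -0.1762]), 'width', np.float64(0.0585), 'near', np.float64(0.075))
top (array([0.4398, 0.3501]), 'width', np.float64(0.0592), 'near', np.float64(0.061)) (array([ 0.4752, -0.1749]), 'width', np.float64(0.0581), 'near', np.float64(0.04))
```

View pics/c6.png

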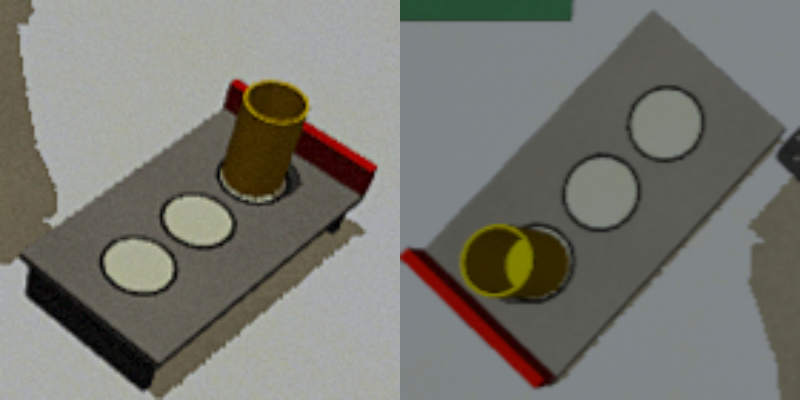

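Yellow stands centred on mark 1 (within ~2 mm), next to the red stop. Now blue.

```bash
python3 -m jog '[[-0.6,-0.6,-0.2,0,0,-0.1,1],[-0.8,-0.8,-0.1,0,0,0,1],[-0.8,-0.8,0,0,0,0,1],[-0.7,-0.6,0,0,0,0,1],[-0.2,-0.2,0,0,0,0,1],[0,0,0,0,0,0,1],[0,0,0,0,0,0,1]]' 25
python3 - <<'E'
from h import *
plan([.4755,-.175,.056],48.8)
f=grab('scene');print(rim(f,'blue',(.4755,-.175)))
f=grab('wrist');print(rim(f,'blue',(.4755,-.175),box=.06))
E
```

```text
clock: 37.2
ee_pos: [0.4772, -0.1672, 0.2781]
eef_rot: [0.346, 0.938, 0.001, -0.0]
contact_force: [0.9, -0.0, -0.5]
finger_gap: 0.0929
grip_force: 0.0
t 37.2 psi 48.8 turn [ 0.01 -0.01  0.12] shift [-0.1  -0.17  5.55] gap 0.0929 tcp [ 0.4772 -0.1672  0.2781]
(array([ 0.4759, -0.176 ]), 'width', np.float64(0.0585), 'near', np.float64(0.074))
(array([ 0.4751, -0.1762]), 'width', np.float64(0.0579), 'near', np.float64(0.029))
```

```bash
python3 -m jog '[[-0.1,-0.19,0.8,0,0,0.12,1],[0,0,0.9,0,0,0,1],[0,0,0.9,0,0,0,1],[0,0,0.9,0,0,0,1],[0,0,0.9,0,0,0,1],[0,0,0.8,0,0,0,1],[0,0,0.32,0,0,0,1],[0,0,0,0,0,0,1],[0,0,0,0,0,0,0.4],[0,0,0,0,0,0,0.4],[0,0,0,0,0,0,0.4],[0,0,0,0,0,0,0.4]]' 25
python3 -m jog '[[0,0,0,0,0,0,0.4],[0,0,0,0,0,0,0.4],[0,0,0,0,0,0,0.4],[0,0,0,0,0,0,0.4]]' 25
python3 -m jog '[[0,0,-0.4,0,0,0,0.4],[0,0,-0.8,0,0,0,0.4],[0,0,-0.8,0,0,0,0.4],[0,0,-0.8,0,0,0,0.4],[0,0,-0.7,0,0,0,0.4],[0,0,0,0,0,0,0.4]]' 25
python3 - <<'E'
from h import *
plan([.5035,.2955,.2],48.8)
E
```

```text
clock: 38.8
ee_pos: [0.4757, -0.1782, 0.0575]
eef_rot: [0.354, 0.935, 0.0, 0.001]
contact_force: [0.2, 1.7, -0.5]
finger_gap: 0.0588
grip_force: 24.9
clock: 39.3
ee_pos: [0.4757, -0.1782, 0.0575]
eef_rot: [0.354, 0.935, 0.0, 0.001]
contact_force: [0.6, 1.9, 4.8]
finger_gap: 0.0585
grip_force: 24.9
clock: 40.05
ee_pos: [0.4756, -0.1787, 0.199]
eef_rot: [0.354, 0.935, -0.0, 0.002]
contact_force: [-0.3, 0.1, -1.8]
finger_gap: 0.0586
grip_force: 24.9
t 40.05 psi 48.8 turn [ 0.01  0.03 -0.05] shift [ 7.28  9.38 -0.03] gap 0.0586 tcp [ 0.4756 -0.1787  0.199 ]
```

```bash
python3 -m jog '[[0.4,0.5,0,0,0,0,0.4],[0.6,0.8,0,0,0,0,0.4],[0.7,0.9,0,0,0,0,0.4],[0.7,0.9,0,0,0,0,0.4],[0.7,0.9,0,0,0,0,0.4],[0.7,0.9,0,0,0,0,0.4],[0.7,0.9,0,0,0,0,0.4],[0.7,0.9,0,0,0,0,0.4],[0.7,0.9,0,0,0,0,0.4],[0.7,0.9,0,0,0,0,0.4],[0.5,0.6,0,0,0,0,0.4],[0.14,0.28,0,0,0,0,0.4]]' 25
python3 -m jog '[[0,0,0,0,0,0,0.4],[0,0,0,0,0,0,0.4]]' 25
python3 - <<'E'
from h import *
plan([.5045,.2945,.1175],48.8)
E
```

```text
clock: 41.55
ee_pos: [0.5048, 0.2961, 0.1956]
eef_rot: [0.352, 0.936, -0.001, -0.001]
contact_force: [0.1, -1.5, -0.9]
finger_gap: 0.0586
grip_force: 24.9
clock: 41.8
ee_pos: [0.5069, 0.2922, 0.1965]
eef_rot: [0.355, 0.935, -0.001, 0.0]
contact_force: [0.4, -0.4, -0.3]
finger_gap: 0.0585
grip_force: 24.9
t 41.8 psi 48.8 turn [-0.02  0.01 -0.07] shift [0.08 0.   1.98] gap 0.0585 tcp [0.5069 0.2922 0.1965]
```

```bash
python3 -m jog '[[0.08,0,0.5,0,0,-0.06,0.4],[0,0,0.6,0,0,0,0.4],[0,0,0.5,0,0,0,0.4],[0,0,0.25,0,0,0,0.4],[0,0,0.03,0,0,0,0.4],[0,0,0,0,0,0,0.4],[0,0,0,0,0,0,0.4]]' 25
python3 -c "
from h import *
plan([.5045,.2945,.1175],48.8)"
```

```text
clock: 42.68
ee_pos: [0.5045, 0.297, 0.1228]
eef_rot: [0.351, 0.936, 0.001, 0.0]
contact_force: [0.4, 0.5, -1.0]
finger_gap: 0.0583
grip_force: 24.9
t 42.675 psi 48.8 turn [0.02 0.   0.01] shift [-0.04 -0.05  0.13] gap 0.0583 tcp [0.5045 0.297  0.1228]
```

```bash
python3 -m jog '[[-0.04,-0.04,0.07,0,0,0,0.4],[0,0,0.03,0,0,0,0.4],[0,0,0.01,0,0,0,0.4],[0,0,0,0,0,0,0.4],[0,0,0,0,0,0,0.4]]' 25
python3 -c "
from h import *
plan([.5045,.2945,.1175],48.8)"
```

```text
clock: 43.3
ee_pos: [0.5042, 0.2944, 0.1175]
eef_rot: [0.351, 0.936, -0.0, 0.0]
contact_force: [0.4, -0.5, 1.0]
finger_gap: 0.0582
grip_force: 24.9
t 43.3 psi 48.8 turn [-0.    0.    0.01] shift [-0.    0.01  0.  ] gap 0.0582 tcp [0.5042 0.2944 0.1175]
```

```bash
python3 -m jog '[[0,0,0.01,0,0,0,0.4],[0,0,0,0,0,0,0.7],[0,0,0,0,0,0,0.8],[0,0,0,0,0,0,1],[0,0,0,0,0,0,1],[0,0,0,0,0,0,1],[0,0,-0.5,0,0,0,1],[0,0,-0.8,0,0,0,1],[0,0,-0.8,0,0,0,1],[0,0,-0.8,0,0,0,1],[0,0,-0.4,0,0,0,1]]' 25
python3 -c "
from h import *
plan([.705,.039,.25],48.8)"
```

```text
clock: 44.68
ee_pos: [0.5046, 0.295, 0.2509]
eef_rot: [0.351, 0.936, 0.001, 0.001]
contact_force: [0.1, 1.0, -0.0]
finger_gap: 0.0933
grip_force: 0.0
t 44.675 psi 48.8 turn [0.03 0.01 0.01] shift [-7.98 -1.52  0.02] gap 0.0933 tcp [0.5046 0.295  0.2509]
```

```bash
python3 -m jog '[[-0.6,-0.1,0,0,0,0,0.6],[-0.9,-0.17,0,0,0,0,0.6],[-0.9,-0.17,0,0,0,0,0.6],[-0.9,-0.17,0,0,0,0,0.6],[-0.9,-0.17,0,0,0,0,0.6],[-0.9,-0.17,0,0,0,0,0.6],[-0.9,-0.17,0,0,0,0,0.6],[-0.9,-0.17,0.4,0,0,0,0.6],[-0.8,-0.17,0.6,0,0,0,0.6],[-0.28,-0.06,0.5,0,0,0,0.6],[0,0,0,0,0,0,0.6],[0,0,0,0,0,0,0.6]]' 40
python3 - <<'E'
from h import *
plan([.705,.039,.017],48.8)
for n in('scene','top'):
    f=grab(n)
    print(n,rim(f,'yellow',(.4398,.352),z=.16),rim(f,'blue',(.5035,.2955),z=.16))
    for c in RNG: print(c,[(s.tolist(),ray(f,*ce,.014).round(4)) for s,ce,m in blobs(f,*RNG[c]) if abs(ray(f,*ce,.014)[0]-.65)<.09])
f=grab('wrist','w7.png');print(proj(f,[.705,.039,.034]),[(s.tolist(),ce.round(1),ray(f,*ce,.016).round(4)) for s,ce,m in blobs(f,*RNG['yellow'])])
E
```

```text
clock: 46.18
ee_pos: [0.7043, 0.0413, 0.19]
eef_rot: [0.35, 0.937, 0.001, -0.0]
contact_force: [0.7, 0.2, 0.9]
finger_gap: 0.0556
grip_force: 0.0
t 46.175 psi 48.8 turn [ 0.02 -0.01  0.04] shift [-0.05 -0.03  4.32] gap 0.0556 tcp [0.7043 0.0413 0.19  ]
scene (array([0.4382, 0.3499]), 'width', np.float64(0.0579), 'near', np.float64(0.076)) (array([0.5027, 0.2958]), 'width', np.float64(0.0588), 'near', np.float64(0.075))
yellow [([245, 229, 24, 21, 381], array([0.707 , 0.0388, 0.014 ]))]
blue [([157, 190, 22, 17, 278], array([ 0.6057, -0.2185,  0.014 ]))]
top (array([0.4398, 0.3501]), 'width', np.float64(0.0592), 'near', np.float64(0.061)) (array([0.5031, 0.2952]), 'width', np.float64(0.0591), 'near', np.float64(0.054))
yellow [([231, 141, 9, 17, 72], array([0.6977, 0.0585, 0.014 ]))]
blue [([331, 174, 23, 23, 416], array([ 0.6047, -0.2182,  0.014 ]))]
[251.30903055 177.61409321] [([229, 153, 45, 44, 1551], array([251.3, 174.4]), array([0.7051, 0.0388, 0.016 ])), ([146, 278, 11, 46, 207], array([149.8, 302.5]), array([ 0.7553, -0.2121,  0.016 ])), ([350, 278, 10, 46, 184], array([355.3
[... 175 characters left out ...]
.1]), array([1.0972, 0.0643, 0.016 ])), ([437, 337, 24, 12, 69], array([449. , 342.5]), array([1.1294, 0.0967, 0.016 ])), ([418, 339, 19, 18, 81], array([426.8, 347.5]), array([1.1147, 0.0641, 0.016 ])), ([154, 343, 65, 21, 486], array([181.9, 354.9]), array([ 0.8612, -0.2496,  0.016 ])), ([437, 347, 22, 12, 76], array([447.6, 352.5]), array([1.1468, 0.0847, 0.016 ])), ([459, 347, 10, 8, 25], array([463.6, 349.6]), array([1.1587, 0.1076, 0.016 ])), ([373, 353, 12, 11, 37], array([377.9, 358.3]), array([ 1.0813, -0.0093,  0.016 ])), ([447, 354, 12, 10, 33], array([451.9, 359.2]), array([1.1644, 0.083 , 0.016 ])), ([418, 357, 13, 7, 29], array([425.3, 359.2]), array([1.1352, 0.0493, 0.016 ]))]
```

View pics/w7.png

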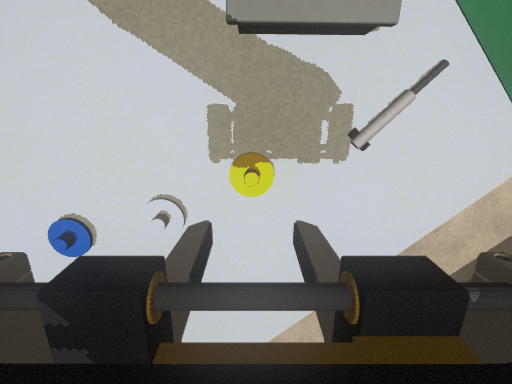

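Wrist view: yellow lid at (251,174), knob (251,178), scribe's end at (358,140), clear of the fingers.

```bash
python3 -m jog '[[-0.05,-0.03,0.7,0,0,0,0.6],[0,0,0.9,0,0,0,0.6],[0,0,0.9,0,0,0,0.6],[0,0,0.8,0,0,0,0.6],[0,0,0.6,0,0,0,0.6],[0,0,0.25,0,0,0,0.6],[0,0,0,0,0,0,0.6],[0,0,0,0,0,0,0.6],[0,0,0,0,0,0,0.6]]' 25
python3 -c "
from h import *
plan([.705,.039,.017],48.8)"
```

```text
clock: 47.45
ee_pos: [0.7063, 0.0367, 0.0245]
eef_rot: [0.351, 0.936, 0.001, 0.001]
contact_force: [-0.5, -0.2, 0.2]
finger_gap: 0.0558
grip_force: 0.0
t 47.45 psi 48.8 turn [0.02 0.02 0.01] shift [0.06 0.02 0.19] gap 0.0558 tcp [0.7063 0.0367 0.0245]
```

```bash
python3 -m jog '[[0.06,0.02,0.17,0,0,0,0.6],[0,0,0,0,0,0,0.6],[0,0,0,0,0,0,0.6],[0,0,0,0,0,0,0],[0,0,0,0,0,0,0],[0,0,0,0,0,0,0],[0,0,0,0,0,0,0],[0,0,0,0,0,0,0],[0,0,0,0,0,0,0],[0,0,0,0,0,0,0]]' 25
python3 -c "
from h import *
plan([.705,.039,.017],48.8)"
```

```text
clock: 48.7
ee_pos: [0.7042, 0.0387, 0.0163]
eef_rot: [0.351, 0.936, 0.0, 0.0]
contact_force: [0.4, 0.2, 0.5]
finger_gap: 0.0192
grip_force: 25.0
t 48.7 psi 48.8 turn [0.   0.   0.01] shift [-0.01  0.02 -0.02] gap 0.0192 tcp [0.7042 0.0387 0.0163]
```

```bash
python3 -m jog '[[0,0,-0.4,0,0,0,0],[0,0,-0.9,0,0,0,0],[0,0,-0.9,0,0,0,0],[0,0,-0.9,0,0,0,0],[0,0,-0.9,0,0,0,0],[0,0,-0.9,0,0,0,0],[0,0,-0.9,0,0,0,0],[0,0,-0.2,0,0,0,0],[0,0,0,0,0,0,0],[0,0,0,0,0,0,0]]' 25
python3 -c "
from h import *
plan([.4392,.3503,.25],48.8)"
```

```text
clock: 49.95
ee_pos: [0.7032, 0.0383, 0.2542]
eef_rot: [0.351, 0.936, -0.001, -0.002]
contact_force: [-0.0, 0.8, -0.9]
finger_gap: 0.0192
grip_force: 25.0
t 49.95 psi 48.8 turn [-0.03 -0.02  0.02] shift [10.1   1.52  0.11] gap 0.0192 tcp [0.7032 0.0383 0.2542]
```

```bash
python3 -m jog '[[0.6,0.1,0,0,0,0,0],[0.9,0.14,0,0,0,0,0],[0.9,0.14,0,0,0,0,0],[0.9,0.14,0,0,0,0,0],[0.9,0.14,0,0,0,0,0],[0.9,0.14,0,0,0,0,0],[0.9,0.14,0,0,0,0,0],[0.9,0.14,0,0,0,0,0],[0.9,0.14,0,0,0,0,0],[0.9,0.14,0,0,0,0,0],[0.9,0.1,0,0,0,0,0],[0.5,0.06,0,0,0,0,0]]' 25
python3 -m jog '[[0,0,0,0,0,0,0],[0,0,0,0,0,0,0],[0,0,0,0,0,0,0]]' 25
python3 - <<'E'
from h import *
for n in('scene','top'):
    f=grab(n); print(n,rim(f,'blue',(.5035,.2955),z=.16),rim(f,'yellow',(.4392,.3503),z=.16))
plan([.4392,.3503,.185],48.8)
E
```

```text
clock: 51.45
ee_pos: [0.4377, 0.3513, 0.2552]
eef_rot: [0.35, 0.937, -0.001, -0.001]
contact_force: [0.6, -0.7, 0.7]
finger_gap: 0.0194
grip_force: 25.0
clock: 51.82
ee_pos: [0.4413, 0.3486, 0.256]
eef_rot: [0.353, 0.936, -0.0, 0.0]
contact_force: [-0.1, -0.8, -0.1]
finger_gap: 0.0196
grip_force: 25.0
scene (array([0.5009, 0.2963]), 'width', np.float64(0.0588), 'near', np.float64(0.077)) (array([0.4399, 0.3489]), 'width', np.float64(0.0588), 'near', np.float64(0.073))
top (array([0.5031, 0.2952]), 'width', np.float64(0.0591), 'near', np.float64(0.054)) (array([0.4458, 0.3741]), 'width', np.float64(0.066), 'near', np.float64(0.085))
t 51.925 psi 48.8 turn [-0.    0.   -0.01] shift [ 0.05 -0.    1.78] gap 0.0193 tcp [0.4407 0.3492 0.2561]
```

```bash
python3 -m jog '[[0.04,0,0.5,0,0,0,0],[0,0,0.6,0,0,0,0],[0,0,0.5,0,0,0,0],[0,0,0.15,0,0,0,0],[0,0,0,0,0,0,0],[0,0,0,0,0,0,0],[0,0,0,0,0,0,0]]' 25
python3 - <<'E'
from h import *
f=grab('scene'); print(rim(f,'yellow',(.4392,.3503),z=.183,box=.1))
plan([.4392,.3503,.168],48.8)
E
```

```text
clock: 52.8
ee_pos: [0.4389, 0.3516, 0.1871]
eef_rot: [0.351, 0.936, 0.001, 0.0]
contact_force: [0.8, -1.5, -0.8]
finger_gap: 0.0191
grip_force: 25.0
(array([0.4325, 0.3523]), 'width', np.float64(0.0587), 'near', np.float64(0.107))
t 52.85 psi 48.8 turn [0.01 0.   0.01] shift [-0.03 -0.02  0.47] gap 0.0193 tcp [0.4389 0.3515 0.187 ]
```

```bash
python3 -m jog '[[-0.02,-0.02,0.15,0,0,0,0],[0,0,0.15,0,0,0,0],[0,0,0.1,0,0,0,0],[0,0,0.03,0,0,0,0],[0,0,0,0,0,0,0],[0,0,0,0,0,0,0],[0,0,0,0,0,0,0]]' 25
python3 - <<'E'
from h import *
plan([.4392,.3503,.168],48.8)
E
```

```text
clock: 53.72
ee_pos: [0.4388, 0.3502, 0.1693]
eef_rot: [0.351, 0.936, 0.0, 0.0]
contact_force: [-0.7, 0.1, -0.5]
finger_gap: 0.0191
grip_force: 25.0
t 53.725 psi 48.8 turn [0.   0.   0.01] shift [-0.01  0.01  0.03] gap 0.0191 tcp [0.4388 0.3502 0.1693]
```

Plug is in, no side force. Seat it, release, rise.

```bash
python3 -m jog '[[0,0,0.04,0,0,0,0],[0,0,0,0,0,0,0],[0,0,0,0,0,0,0]]' 25
python3 -m jog '[[0,0,0,0,0,0,0.3],[0,0,0,0,0,0,0.5],[0,0,0,0,0,0,0.6],[0,0,0,0,0,0,0.6],[0,0,0,0,0,0,0.6],[0,0,-0.3,0,0,0,0.6],[0,0,-0.6,0,0,0,0.6],[0,0,-0.8,0,0,0,0.6],[0,0,-0.4,0,0,0,0.6],[0,0,0,0,0,0,0.6]]'
python3 - <<'E'
from h import *
plan([.605,-.219,.25],48.8)
E
```

```text
clock: 54.1
ee_pos: [0.4389, 0.3503, 0.1682]
eef_rot: [0.351, 0.936, 0.0, 0.0]
contact_force: [-0.7, -1.2, 5.8]
finger_gap: 0.0194
grip_force: 25.0
clock: 55.35
ee_pos: [0.4391, 0.3507, 0.2528]
eef_rot: [0.351, 0.936, 0.001, 0.001]
contact_force: [0.5, -0.8, -0.2]
finger_gap: 0.0557
grip_force: 0.0
t 55.35 psi 48.8 turn [0.03 0.01 0.01] shift [-12.5   -7.98   0.07] gap 0.0557 tcp [0.4391 0.3507 0.2528]
```

```bash
python3 -m jog '[[-0.7,-0.4,0,0,0,0,0.6],[-0.9,-0.58,0,0,0,0,0.6],[-0.9,-0.58,0,0,0,0,0.6],[-0.9,-0.58,0,0,0,0,0.6],[-0.9,-0.58,0,0,0,0,0.6],[-0.9,-0.58,0,0,0,0,0.6],[-0.9,-0.58,0,0,0,0,0.6],[-0.9,-0.58,0,0,0,0,0.6],[-0.9,-0.58,0,0,0,0,0.6],[-0.9,-0.58,0,0,0,0,0.6],[-0.9,-0.58,0,0,0,0,0.6],[-0.9,-0.58,0,0,0,0,0.6]]'
python3 -m jog '[[-0.9,-0.6,0.2,0,0,0,0.6],[-0.9,-0.6,0.4,0,0,0,0.6],[-0.1,0,0.4,0,0,0,0.6],[0,0,0.4,0,0,0,0.6],[0,0,0,0,0,0,0.6],[0,0,0,0,0,0,0.6]]'
python3 - <<'E'
from h import *
plan([.605,-.219,.017],48.8)
f=grab('wrist','w8.png');print(proj(f,[.605,-.219,.034]),[(s.tolist(),ce.round(1),ray(f,*ce,.016).round(4)) for s,ce,m in blobs(f,*RNG['blue'],100)])
o=[grab(n)['color'][:,:,::-1] for n in('scene','top')]
cv2.imwrite('pics/c8.png',np.hstack([cv2.resize(o[0][80:240,270:430],(400,400)),cv2.resize(f['color'][:,:,::-1],(400,400))]))
E
```

```text
clock: 56.85
ee_pos: [0.5791, -0.1344, 0.2499]
eef_rot: [0.351, 0.936, -0.0, -0.001]
contact_force: [0.7, 0.1, -0.1]
finger_gap: 0.0555
grip_force: 0.0
clock: 57.6
ee_pos: [0.6058, -0.2176, 0.1961]
eef_rot: [0.35, 0.937, 0.0, 0.0]
contact_force: [-0.9, -0.4, 0.8]
finger_gap: 0.0555
grip_force: 0.0
t 57.6 psi 48.8 turn [0.01 0.   0.04] shift [-0.01 -0.04  4.48] gap 0.0555 tcp [ 0.6058 -0.2176  0.1961]
[251.36758198 175.62101843] [([230, 151, 44, 43, 1416], array([251.2, 172.2]), array([ 0.6046, -0.219 ,  0.016 ]))]
```

View pics/c8.png

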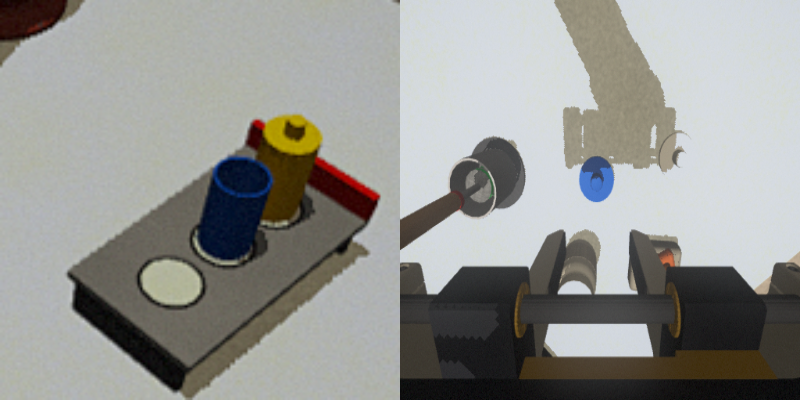

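Left: yellow jar closed, blue open on mark 2. Right: blue lid centred between fingers (its ray gives (0.6046,-0.219)); brush handle, glue jar and fossil clear of the gripper.

```bash
python3 -m jog '[[-0.01,-0.04,0.7,0,0,0,0.6],[0,0,0.9,0,0,0,0.6],[0,0,0.9,0,0,0,0.6],[0,0,0.8,0,0,0,0.6],[0,0,0.6,0,0,0,0.6],[0,0,0.35,0,0,0,0.6],[0,0,0,0,0,0,0.6],[0,0,0,0,0,0,0.6],[0,0,0,0,0,0,0.6]]' 25
python3 -c "
from h import *
plan([.6046,-.219,.017],48.8)"
```

```text
clock: 58.88
ee_pos: [0.6055, -0.2208, 0.0267]
eef_rot: [0.351, 0.936, 0.0, 0.001]
contact_force: [-0.4, -0.0, 0.9]
finger_gap: 0.0559
grip_force: 0.0
t 58.875 psi 48.8 turn [0.01 0.02 0.01] shift [0.05 0.02 0.24] gap 0.0559 tcp [ 0.6055 -0.2208  0.0267]
```

```bash
python3 -m jog '[[0.05,0.02,0.22,0,0,0,0.6],[0,0,0,0,0,0,0.6],[0,0,0,0,0,0,0.6],[0,0,0,0,0,0,0],[0,0,0,0,0,0,0],[0,0,0,0,0,0,0],[0,0,0,0,0,0,0],[0,0,0,0,0,0,0],[0,0,0,0,0,0,0],[0,0,0,0,0,0,0]]' 25
python3 -m jog '[[0,0,-0.4,0,0,0,0],[0,0,-0.9,0,0,0,0],[0,0,-0.9,0,0,0,0],[0,0,-0.9,0,0,0,0],[0,0,-0.9,0,0,0,0],[0,0,-0.9,0,0,0,0],[0,0,-0.9,0,0,0,0],[0,0,-0.2,0,0,0,0],[0,0,0,0,0,0,0],[0,0,0,0,0,0,0]]' 25
python3 - <<'E'
from h import *
for n in('scene','top'):
    f=grab(n); print(n,rim(f,'blue',(.5035,.2955),z=.16))
plan([.503,.2954,.25],48.8)
E
```

```text
clock: 60.12
ee_pos: [0.6037, -0.2187, 0.0167]
eef_rot: [0.351, 0.936, 0.0, 0.0]
contact_force: [0.1, -0.5, 0.4]
finger_gap: 0.0191
grip_force: 25.0
clock: 61.38
ee_pos: [0.6026, -0.2187, 0.2548]
eef_rot: [0.351, 0.936, -0.0, -0.002]
contact_force: [0.1, -0.1, -0.5]
finger_gap: 0.0196
grip_force: 25.0
scene (array([0.5027, 0.2958]), 'width', np.float64(0.0588), 'near', np.float64(0.075))
top (array([0.5031, 0.2952]), 'width', np.float64(0.0591), 'near', np.float64(0.054))
t 61.475 psi 48.8 turn [-0.01 -0.03  0.01] shift [10.34  8.03  0.12] gap 0.019 tcp [ 0.6028 -0.2187  0.2549]
```

```bash
python3 -m jog '[[0.5,0.4,0,0,0,0,0],[0.9,0.7,0,0,0,0,0],[0.9,0.7,0,0,0,0,0],[0.9,0.7,0,0,0,0,0],[0.9,0.7,0,0,0,0,0],[0.9,0.7,0,0,0,0,0],[0.9,0.7,0,0,0,0,0],[0.9,0.7,0,0,0,0,0],[0.9,0.7,0,0,0,0,0],[0.9,0.7,0,0,0,0,0],[0.9,0.7,0,0,0,0,0],[0.84,0.63,0,0,0,0,0]]' 25
python3 -m jog '[[0,0,0.5,0,0,0,0],[0,0,0.6,0,0,0,0],[0,0,0.45,0,0,0,0],[0,0,0.1,0,0,0,0],[0,0,0,0,0,0,0],[0,0,0,0,0,0,0],[0,0,0,0,0,0,0]]' 25
python3 - <<'E'
from h import *
f=grab('scene'); print(rim(f,'blue',(.5035,.2955),z=.19,box=.1))
plan([.503,.2954,.1685],48.8)
E
```

```text
clock: 62.98
ee_pos: [0.5026, 0.2966, 0.2558]
eef_rot: [0.351, 0.936, -0.001, -0.001]
contact_force: [1.0, 0.7, 0.1]
finger_gap: 0.0191
grip_force: 25.0
clock: 63.85
ee_pos: [0.5036, 0.2955, 0.1914]
eef_rot: [0.351, 0.936, 0.001, 0.0]
contact_force: [-0.6, -0.2, 0.6]
finger_gap: 0.0191
grip_force: 25.0
(array([0.5012, 0.2956]), 'width', np.float64(0.0568), 'near', np.float64(0.102))
t 63.9 psi 48.8 turn [0.01 0.   0.01] shift [ 0.01 -0.01  0.57] gap 0.0196 tcp [0.5036 0.2954 0.1913]
```

```bash
python3 -m jog '[[0.01,-0.01,0.15,0,0,0,0],[0,0,0.15,0,0,0,0],[0,0,0.15,0,0,0,0],[0,0,0.08,0,0,0,0],[0,0,0,0,0,0,0],[0,0,0,0,0,0,0],[0,0,0,0,0,0,0]]' 25
python3 -c "
from h import *
plan([.503,.2954,.1685],48.8)"
```

```text
clock: 64.78
ee_pos: [0.5028, 0.2953, 0.1696]
eef_rot: [0.351, 0.936, 0.0, 0.0]
contact_force: [-0.5, 0.4, -0.2]
finger_gap: 0.0193
grip_force: 25.0
t 64.775 psi 48.8 turn [0.   0.   0.01] shift [-0.    0.    0.03] gap 0.0193 tcp [0.5028 0.2953 0.1696]
```

```bash
python3 -m jog '[[0,0,0.04,0,0,0,0],[0,0,0,0,0,0,0],[0,0,0,0,0,0,0]]' 25
python3 -m jog '[[0,0,0,0,0,0,0.3],[0,0,0,0,0,0,0.5],[0,0,0,0,0,0,0.6],[0,0,0,0,0,0,0.6],[0,0,0,0,0,0,0.6],[0,0,-0.3,0,0,0,0.6],[0,0,-0.6,0,0,0,0.6],[0,0,-0.8,0,0,0,0.6],[0,0,-0.8,0,0,0,0.6],[0,0,0,0,0,0,0.6]]'
python3 -m jog '[[-0.6,-0.6,0,0,0,0,0.6],[-0.8,-0.8,0,0,0,0,0.6],[-0.8,-0.8,0,0,0,0,0.6],[-0.8,-0.8,0,0,0,0,0.6],[-0.8,-0.8,0,0,0,0,0.6],[-0.6,-0.6,0,0,0,0,0.6],[0,0,0,0,0,0,0.6],[0,0,0,0,0,0,0.6]]'
python3 - <<'E'
from h import *
o=[]
for n in('scene','top'):
    f=grab(n); o.append(f['color'][:,:,::-1])
    for c,g in(('yellow',(.4392,.3503)),('blue',(.503,.2954))): print(n,c,rim(f,c,g,z=.166,box=.08))
    for s,ce,m in blobs(f,(5,100,50),(18,255,255),20): print(n,s.tolist(),ce.round(1),ray(f,*ce,.216).round(3)) if 110<ce[0]<130 or 415<ce[0]<430 else 0
cv2.imwrite('pics/c9.png',np.hstack([cv2.resize(o[0][80:280,90:430],(500,420)),cv2.resize(o[1][150:300,60:210],(300,420))]))
E
```

```text
clock: 65.15
ee_pos: [0.503, 0.2954, 0.1686]
eef_rot: [0.351, 0.936, 0.0, 0.0]
contact_force: [-0.6, -0.9, 6.0]
finger_gap: 0.0192
grip_force: 25.0
clock: 66.4
ee_pos: [0.5039, 0.2967, 0.2714]
eef_rot: [0.351, 0.936, 0.003, 0.002]
contact_force: [-1.1, -0.3, 0.4]
finger_gap: 0.0557
grip_force: 0.0
clock: 67.4
ee_pos: [0.5191, 0.0481, 0.2676]
eef_rot: [0.351, 0.937, 0.0, -0.001]
contact_force: [0.1, 1.1, 0.3]
finger_gap: 0.0559
grip_force: 0.0
scene yellow (array([0.4356, 0.3502]), 'width', np.float64(0.0587), 'near', np.float64(0.083))
scene blue (array([0.5019, 0.2949]), 'width', np.float64(0.0592), 'near', np.float64(0.081))
scene [116, 107, 7, 5, 25] [119. 109.] [ 0.489 -0.345  0.216]
top yellow (array([0.4405, 0.3498]), 'width', np.float64(0.0606), 'near', np.float64(0.063))
top blue (array([0.5035, 0.2941]), 'width', np.float64(0.06), 'near', np.float64(0.054))
top [420, 221, 8, 8, 33] [422.6 223.8] [ 0.488 -0.342  0.216]
```

View pics/c9.png

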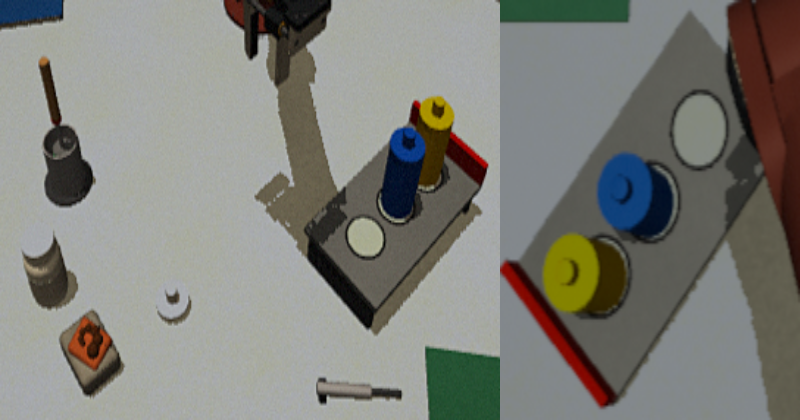

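Both jars stand closed on marks 1 and 2, the brush is upright in its pot, and the bystanders are untouched.

```bash
python3 -c "
from station import ctrl
print(ctrl.hand_in())"
```

```text
the job is handed in; nothing more can be done
None
```

I scrubbed the yellow jar and then the blue one (there was no white jar), put the brush back in its pot, and left both jars closed with their own lids on marks 1 and 2 from the red stop; the job is handed in.

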